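Get the carabiner out from behind the kit

ROBOT

A 6-joint arm with a two-finger parallel gripper is mounted at the origin on the work surface. World frame = base frame: x ahead of the robot, y to its left, z up, the work surface at z = 0. Lengths are in m, angles in rad, forces in N, time in s.
With the tool pointing down it reaches from about 0.35 to 0.975 m from the base axis. Payload 4.9 kg.
Tool frame: the origin (TCP) lies on the centre line of the jaws, within the pads' length; the fingertips stand 8 mm ahead of it and the grasp point (between the pads) lies 11 mm behind it; z points along the fingers, y is the direction in which the jaws open and shut (so a half turn about z gives the same grasp; the last joint's range is limited). The gripper opens to 85 mm and grips with 20 to 120 N. Pads are 22 mm wide; open, the fingers measure 114 mm over their backs; the gripper's body (76 mm by 85 mm) begins 54 mm behind the grasp point. The pads swing forward as they close: fully open they stand 13 mm farther back than shut.
Start: joints at [-1.302, 0.053, 1.613, -0, 1.476, -0.119], TCP at [0.236, -0.579, 0.239] pointing down, gripper open.
Joint ranges: [-3.01, 3.01], [-1.01, 2.22], [0.06, 2.58], [-1.02, 4.17], [0.09, 2.62], [-3.14, 3.14]. Speed limits (rad/s): [2.57, 2.57, 3.14, 3.14, 3.14, 3.14].

INTERFACE

Orientations are given as a unit quaternion [w, x, y, z].
In Python, from plant import manip gives the robot as it stands.
- The arm moves only by the tool step_arm, never from a script. Its argument "deltas" is a list of rows, each a list of 7 numbers: the shift along the tool's x, y, z in m, then the turn, a rotation vector about the tool's x, y, z in rad, then the gripper command: -1 is fully open, 1 is shut, values between are in proportion. In form: [[dx, dy, dz, ax, ay, az, hand], ...]. A call has 1 to 20 rows; each row is the pose to reach, as a shift and turn from the pose commanded when the call began, along the tool's axes at that moment; what a row does not reach only later rows make up. A row lasts 1/10 s, in which the tool goes at most 50 mm and 8.59 degrees, less where a joint would pass 70% of its speed; a pose out of reach is approached as far as the arm can. A call with a gripper value outside its range is refused whole. The fingers move at their own pace and stop on an object; the grip force is fixed at half the most. Time passes only in rows, so rows that repeat a pose let the fingers close. It gives the time, the measured TCP pose, the force and the opening at its end, in the units of the state.
- manip.state(): the state, without advancing time (a new reading comes with each control period).
- manip.grab_frame(name): name is "side" or "top"; returns the picture (400x640x3 uint8, red, green, blue); there is no depth.
- manip.get_calibration(name): a dict with "fov_y" (degrees; the focal length in pixels is half the picture's height over the tangent of half this angle, whatever the lens; pixels are square), "cx", "cy" (the principal point, pixels), "dist_coeffs" ([k1, k2, p1, p2, k3] as OpenCV has them; the pictures are not rectified), "R" (3x3) and "t" (3): a world point X has camera coordinates R X + t. Camera axes: x right, y down, z forward; pixel columns grow to the right and rows downward; lengths in m; the calibration is good to about 2 mm. A picture is of the moment at which its call begins. get_calibration takes no time and is no camera call.
- manip.job_done(): hands the job in, once; it reports no verdict.
The state is a dict: "time": time; "joint_pos": joint angles; "joint_vel": joint speeds; "joint_efforts": joint torques, N m; "tool_pos": TCP position; "tool_rot": TCP orientation; "contact_force": force on the tool from outside, world axes, zero at the start; "ft_torque": the same for the moment, N m; "gripper_width": opening from 0.0 (shut) to 1.0 (fully open).
Only numpy, scipy, OpenCV 4.12 (cv2) and the standard library are available. Lean on these libraries where they do the work, as an engineer would, in place of code of your own. Each camera call takes 0.05 s, during which the arm holds its last target.

TASK

I need the carabiner that lies at the back of the pine kit tray: stand the two things that are right in front of it upright on the black rubber mat, then lay the carabiner flat in the blue dish, and then put the two things back, upright, each where it stood before. Everything else stays where it is - the third thing of the row, the hex key, the ball, the chalk tub and the roll of tape - and nothing gets knocked over.

Things in the scene. Friction and masses are not known exactly. Their poses are not given: they have to be found in the camera images.
- kettlebell_mid (a point): Green vinyl kettlebell in the row, 127 mm high, 0.85 kg. Round body 87 mm wide (foot 62 mm), its top 78 mm above the foot. Loop handle: straight level top bar 21 mm thick, 46 mm long, centre line 116 mm above the foot, running along this point's y axis (pinch it across x), 28 mm clear under it. The point: on the upright axis, 63 mm above the foot; z up.
- mug_mid (a point): White ceramic mug in the row, upright, outer diameter 66 mm, 92 mm high, wall 4 mm, 0.28 kg. Its handle sticks out 25 mm along this point's +y axis, so take the mug across x. The point: on the axis, 46 mm above the foot; z up. The row: mug, kettlebell and bottle stand about 112 mm apart along the robot's side of the pine tray, in any order.
- bottle_mid (a point): Closed stainless steel bottle in the row, black cap, thin blue band, upright, 165 mm high, 0.3 kg. Round body 62 mm wide up to 126 mm above the foot, then narrowing to the cap, 49 mm wide, from 140 to 165 mm. The point: on the axis, 82 mm above the foot; z up.
- carabiner_mid (a point): Aluminium carabiner: pear-shaped loop of 10 mm bar, 84 mm long along this point's x, 48 mm wide along y (grip across y over both sides, at the middle), 0.06 kg. Lies flat on the fixed pine tray's floor (10 mm above the bench; rim 24 mm) about 60 mm behind the row, behind the gap between two neighbours: these two are in front of it. The point: middle of the loop, 5 mm above the underside.
- hex_key_mid (a point): Stainless hex key (L-shaped, 8 mm thick, long arm 88 mm along y, short arm 30 mm), flat on the tray's floor behind the row's other gap. To be left alone. The point is the middle of the long arm, 4 mm above its underside.
- mat: Black ribbed rubber mat, 260 mm along x, 150 mm along y, 5 mm thick, fixed on the bench to the left or right of the pine tray: the side area. Empty at the start; room for two things side by side along x. Origin at the centre of its underside, on the bench top.
- dish: Shallow blue steel dish, 170 mm along x, 140 mm along y, rim 18 mm high, wall and floor 4 mm thick, fixed on the bench on the other side. Empty. Origin at the centre of its underside, on the bench top.
- ball_center (a point): Yellow lacrosse ball, 63 mm, resting in a small black ring between the robot and the pine tray. To be left alone. The point is its centre.
- tub_mid (a point): Grey plastic chalk tub with a white lid, 72 mm wide, 88 mm high, beyond the mat or the dish. To be left alone. The point is its centre.
- tape_mid (a point): Roll of white tape, 68 mm wide, 38 mm high, hole 40 mm, lying flat beyond the mat or the dish. To be left alone. The point is its centre.
There are look-alikes about, which are no part of the job. What is meant by the part that bears bottle_mid is not orange, and is the larger of those in its own colour.

How it is judged:
On the way, in this order (a step that is already met when the one before it is completed fails the run):
1. the two things in front of the carabiner (those within 120 mm of it) stand upright on the mat, the third is in its place and the carabiner still lies in the tray (distance of carabiner_mid from where it was at the start of the episode below 0.03 m and (((x of kettlebell_mid in the frame of mat between -0.125 and 0.125 m and y of kettlebell_mid in the frame of mat between -0.07 and 0.07 m and z of kettlebell_mid in the frame of mat between 0.0635 and 0.0755 m) and angle between kettlebell_mid's own z axis and vertical below 0.12 rad and linear speed of kettlebell below 0.02 m/s) or (horizontal distance between kettlebell_mid and carabiner_mid above 0.12 m and distance of kettlebell_mid from where it was at the start of the episode below 0.015 m)) and (((x of mug_mid in the frame of mat between -0.125 and 0.125 m and y of mug_mid in the frame of mat between -0.07 and 0.07 m and z of mug_mid in the frame of mat between 0.046 and 0.058 m) and angle between mug_mid's own z axis and vertical below 0.12 rad and linear speed of mug below 0.02 m/s) or (horizontal distance between mug_mid and carabiner_mid above 0.12 m and distance of mug_mid from where it was at the start of the episode below 0.015 m)) and (((x of bottle_mid in the frame of mat between -0.125 and 0.125 m and y of bottle_mid in the frame of mat between -0.07 and 0.07 m and z of bottle_mid in the frame of mat between 0.0825 and 0.0945 m) and angle between bottle_mid's own z axis and vertical below 0.12 rad and linear speed of bottle below 0.02 m/s) or (horizontal distance between bottle_mid and carabiner_mid above 0.12 m and distance of bottle_mid from where it was at the start of the episode below 0.015 m))), for 0.2 s.
2. the carabiner lies flat on the floor of the dish (x of carabiner_mid in the frame of dish between -0.06 and 0.06 m and y of carabiner_mid in the frame of dish between -0.05 and 0.05 m and z of carabiner_mid in the frame of dish between 0 and 0.014 m and angle between carabiner_mid's own z axis and vertical below 0.12 rad and linear speed of carabiner below 0.02 m/s), for 0.2 s.
At the end, for the whole second after the job is handed in: The carabiner lies flat at rest on the dish's floor (its centre within 60 mm along and 50 mm across of the dish's centre); kettlebell, mug and bottle stand upright at rest, each within 15 mm of where it stood at the start; hex key, ball, tub and tape are within 20 mm of their start (all of step 2 and distance of each of kettlebell_mid, mug_mid, bottle_mid from where it was at the start of the episode below 0.015 m and angle between each of kettlebell_mid, mug_mid, bottle_mid's own z axis and vertical below 0.12 rad and linear speed of each of kettlebell, mug, bottle below 0.02 m/s and distance of each of hex_key_mid, ball_center, tub_mid, tape_mid from where it was at the start of the episode below 0.02 m); the robot touches nothing.
It fails at once if the hex key, ball, chalk tub or roll of tape is shifted by more than 20 mm (distance of any of hex_key_mid, ball_center, tub_mid, tape_mid from where it was at the start of the episode above 0.02 m).
It fails at once if the kettlebell, mug or bottle is tipped over (angle between any of kettlebell_mid, mug_mid, bottle_mid's own z axis and vertical above 0.6 rad).
It also fails if it takes over 128 s, if anything falls off the work surface, if the arm or the gripper's body presses on something with over 40 N, if the wrist force passes 120 N, or if a joint passes its speed limit or range.

## Working session

There is one attempt and no reset: what is moved stays moved. The work goes in short steps, Python scripts to look and compute and a tool call to move; the robot and the scene stay as the last step left them, time stands still between calls to the robot, and variables do not carry over. Pictures are saved under pics/ and viewed, and the job is handed in when it is done.

Besides the shell and the picture viewer there is one more tool, called after "Emit:" as name(argument=value, ...) on one line, values as JSON. step_arm: Moves the arm, as the interface text tells. Its arguments: {"type":"object","properties":{"deltas":{"type":"array"}},"required":["deltas"]}

```bash
mkdir -p pics; ls; python3 - <<'E'
from plant import manip
import cv2
print(manip.state())
for n in ("side","top"):
    c=manip.get_calibration(n); print(n,c)
    f=manip.grab_frame(n); cv2.imwrite(f"pics/{n}0.png",f[:,:,::-1])
E
```

```text
pics
{'time': 0.0, 'joint_pos': array([-1.30199828e+00,  5.33600735e-02,  1.61431147e+00, -1.41588662e-05,
        1.47602812e+00, -1.18980807e-01]), 'joint_vel': array([-0.00147519, -0.00014402,  0.00070954,  0.0034125 ,  0.00093726,
       -0.0005059 ]), 'joint_efforts': array([ 2.76970604e-04, -3.93687952e+01, -3.70174778e+01, -2.23012546e-05,
        7.21916513e-03, -1.78955304e-06]), 'tool_pos': array([ 0.23617472, -0.57798723,  0.23805059]), 'tool_rot': array([-1.05002654e-03,  9.81261582e-01,  1.92677447e-01, -8.58702639e-05]), 'contact_force': array([0.21655808, 0.0586544 , 0.38229276]), 'ft_torque': array([-0.00274098,  0.03194253,  0.01393061]), 'gripper_width': 0.9994964204023701}
side {'fov_y': 57.78157387241868, 'cx': 317.4100941848787, 'cy': 200.26066464313737, 'dist_coeffs': array([-0.03156541,  0.        ,  0.        ,  0.        ,  0.        ]), 'R': array([[ 0.99909152, -0.04257089, -0.0019638 ],
       [-0.02187567, -0.47276074, -0.88091925],
       [ 0.0365731 ,  0.88016192, -0.47326252]]), 't': array([-0.53646678,  0.09717668,  0.86687039])}
top {'fov_y': 53.9789550511181, 'cx': 312.30003162910117, 'cy': 195.1434082239681, 'dist_coeffs': array([-0.08356437,  0.        ,  0.        ,  0.        ,  0.        ]), 'R': array([[ 0.10252869, -0.99471863, -0.00476607],
       [-0.97212877, -0.09918243, -0.21243468],
       [ 0.21084003,  0.02641388, -0.97716365]]), 't': array([-0.0396962 ,  0.54716821,  0.98471406])}
```

View pics/side0.png

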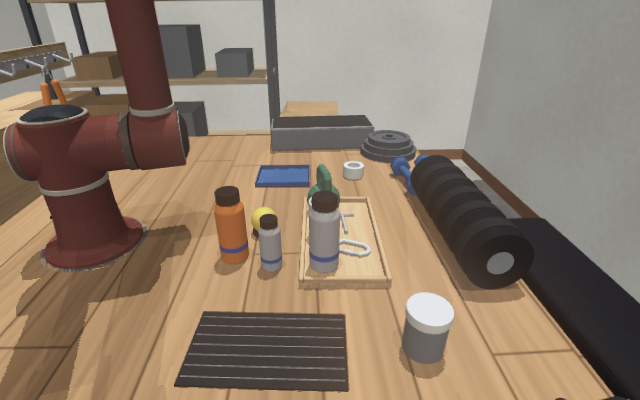

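View pics/top0.png

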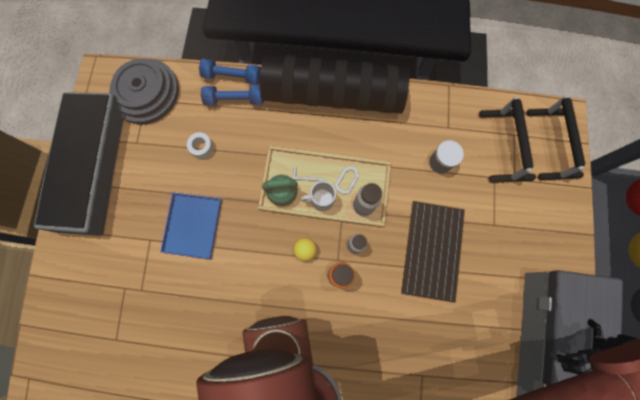

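Candidates for the bottle, as (side pixel / top pixel): an orange one at (232,230)/(342,275), a small steel one at (271,243)/(358,243), and a large steel one in the tray at (324,235)/(369,198). The large steel one fits the description. The carabiner is at top (347,180), behind the gap between mug and bottle, and the hex key is at (300,175), behind the gap between kettlebell and mug. I'll check this in a close crop.

```bash
python3 - <<'E'
import cv2
t=cv2.imread("pics/top0.png"); c=t[140:240,250:400]; cv2.imwrite("pics/topc.png",cv2.resize(c,None,fx=5.3333,fy=5.3333,interpolation=cv2.INTER_CUBIC))
t=cv2.imread("pics/side0.png"); c=t[155:295,205:395]; cv2.imwrite("pics/sidec.png",cv2.resize(c,None,fx=4,fy=4,interpolation=cv2.INTER_CUBIC))
E
```

```text
(no output)
```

View pics/topc.png

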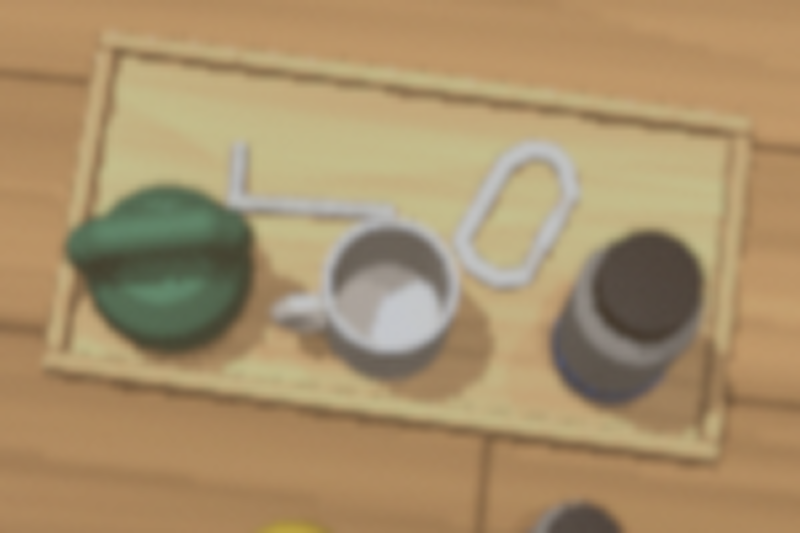

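View pics/sidec.png

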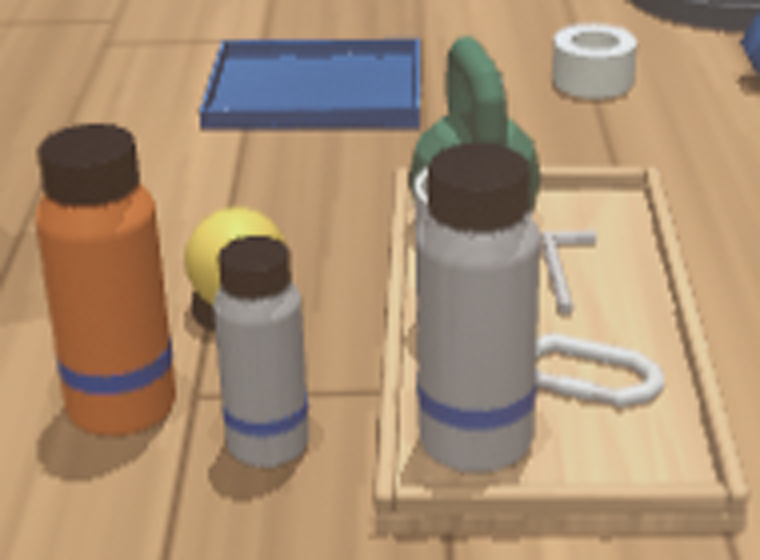

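```bash
cat > h.py <<'E'
import numpy as np, cv2
from plant import manip
def cal(n):
    c=manip.get_calibration(n); f=200/np.tan(np.radians(c["fov_y"]/2))
    K=np.array([[f,0,c["cx"]],[0,f,c["cy"]],[0,0,1]]); return K,np.array(c["dist_coeffs"]),np.array(c["R"]),np.array(c["t"])
def ray(n,px):
    K,d,R,t=cal(n); u=cv2.undistortPoints(np.array([[px]],float),K,d)[0,0]
    return -R.T@t, R.T@np.array([u[0],u[1],1])
def onz(n,px,z):
    o,d=ray(n,px); return o+d*(z-o[2])/d[2]
def proj(n,X):
    K,d,R,t=cal(n); return cv2.projectPoints(np.array(X,float).reshape(-1,3),cv2.Rodrigues(R)[0],t,K,d)[0].reshape(-1,2)
def tri(pt,ps):
    o1,d1=ray("top",pt);o2,d2=ray("side",ps);d1/=np.linalg.norm(d1);d2/=np.linalg.norm(d2)
    s=np.linalg.lstsq(np.c_[d1,-d2],o2-o1,rcond=None)[0];a=o1+s[0]*d1;b=o2+s[1]*d2
    return (a+b)/2,np.linalg.norm(a-b)
def tc(x,y): return (250+(x+.5)/5.3333-.5,140+(y+.5)/5.3333-.5)
def sc(x,y): return (205+(x+.5)/4-.5,155+(y+.5)/4-.5)
E
python3 - <<'E'
from h import *
np.set_printoptions(precision=4,suppress=True)
def P(l,v): print(l,v)
P("mug",onz("top",tc(391,284),.102)); P("mughandle tip",onz("top",tc(275,312),.056))
P("bottle cap",onz("top",tc(650,283),.175)); P("bottle side capL",onz("side",sc(480,168),.175))
for q in [(547,145),(488,285),(457,240),(580,192),(517,215)]: P("carab",onz("top",tc(*q),.015))
for q in [(540,355),(660,385),(615,402),(560,340)]: P("carab side",onz("side",sc(*q),.015))
P("kb bar L",onz("top",tc(85,245),.126));P("kb bar R",onz("top",tc(235,225),.126))
for q in [(240,150),(238,203),(390,212)]: P("hex",onz("top",tc(*q),.014))
for q in [(110,40),(748,125),(715,455),(50,365)]: P("tray",onz("top",tc(*q),.024))
for q in [(173,194),(221,200),(213,259),(163,252)]: P("dish",onz("top",q,.018))
for q in [(412,202),(464,209),(455,300),(403,293)]: P("mat",onz("top",q,.005))
P("ball",onz("top",(305,250),.035)); P("small",onz("top",(358,243),.1));P("orange",onz("top",(342,275),.165));P("tub",onz("top",(449,154),.088));P("tape",onz("top",(200,144),.038))
E
```

```text
mug [ 0.5477 -0.0111  0.102 ]
mughandle tip [0.5379 0.0451 0.056 ]
bottle cap [ 0.5434 -0.1251  0.175 ]
bottle side capL [ 0.5454 -0.1312  0.175 ]
carab [ 0.6505 -0.0858  0.015 ]
carab [ 0.5719 -0.0613  0.015 ]
carab [ 0.5942 -0.0431  0.015 ]
carab [ 0.6267 -0.1052  0.015 ]
carab [ 0.6109 -0.0732  0.015 ]
carab side [ 0.5854 -0.0584  0.015 ]
carab side [ 0.6492 -0.0903  0.015 ]
carab side [ 0.6221 -0.1046  0.015 ]
carab side [ 0.5985 -0.0439  0.015 ]
kb bar L [0.5464 0.1333 0.126 ]
kb bar R [0.5631 0.0644 0.126 ]
hex [0.6316 0.0753 0.014 ]
hex [0.6027 0.0731 0.014 ]
hex [ 0.606  -0.0068  0.014 ]
tray [0.6822 0.15   0.024 ]
tray [ 0.6696 -0.1897  0.024 ]
tray [ 0.4934 -0.1835  0.024 ]
tray [0.5052 0.1586 0.024 ]
dish [0.5208 0.4058 0.018 ]
dish [0.5178 0.2677 0.018 ]
dish [0.355  0.2653 0.018 ]
dish [0.3584 0.4054 0.018 ]
mat [ 0.5687 -0.2618  0.005 ]
mat [ 0.5636 -0.4098  0.005 ]
mat [ 0.3124 -0.3927  0.005 ]
mat [ 0.3181 -0.2511  0.005 ]
ball [0.4039 0.021  0.035 ]
small [ 0.4298 -0.1104  0.1   ]
orange [ 0.3464 -0.0733  0.165 ]
tub [ 0.6907 -0.3356  0.088 ]
tape [0.6674 0.3469 0.038 ]
```

```bash
cat > ov.py <<'E'
from h import *
import sys
def circ(c,r,z,n=72):
    a=np.linspace(0,2*np.pi,n); return np.c_[c[0]+r*np.cos(a),c[1]+r*np.sin(a),np.full(n,z)]
def overlay(src,n,box,s,curves,out):
    im=cv2.imread(src); x0,y0,x1,y1=box
    im=cv2.resize(im[y0:y1,x0:x1],None,fx=s,fy=s,interpolation=cv2.INTER_CUBIC)
    for C,col in curves:
        p=(proj(n,C)-[x0,y0]+.5)*s-.5
        cv2.polylines(im,[np.round(p).astype(int).reshape(-1,1,2)],False,col,1,cv2.LINE_AA)
    cv2.imwrite(out,im)
def rect(c,yaw,l,w,z):
    u=np.array([np.cos(yaw),np.sin(yaw)]);v=np.array([-u[1],u[0]]);c=np.array(c)
    return np.array([[*(c+a*l/2*u+b*w/2*v),z] for a,b in [(1,1),(1,-1),(-1,-1),(-1,1),(1,1)]])
E
cat > ov1.py <<'E'
from ov import *
B=(.544,-.128);M=(.5477,-.0115);C=(.611,-.0735)
cur=[(circ(B,.0245,.175),(0,0,255)),(circ(B,.0245,.150),(0,0,255)),(circ(B,.031,.136),(0,255,255)),(circ(B,.031,.010),(0,255,255)),
(circ(M,.033,.102),(255,0,255)),(circ(M,.033,.010),(255,0,255)),(rect(C,-.302,.084,.048,.015),(255,0,0))]
overlay("pics/top0.png","top",(290,160,400,220),7,cur,"pics/ovt.png")
overlay("pics/side0.png","side",(285,180,385,280),6,cur,"pics/ovs.png")
E
python3 ov1.py
```

```text
(no output)
```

View pics/ovt.png

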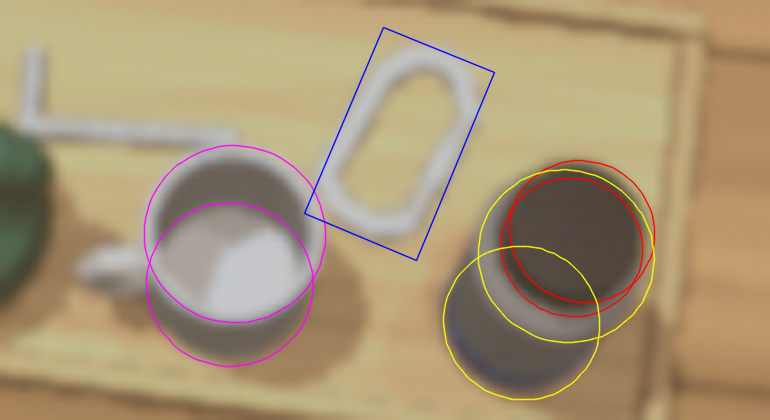

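View pics/ovs.png

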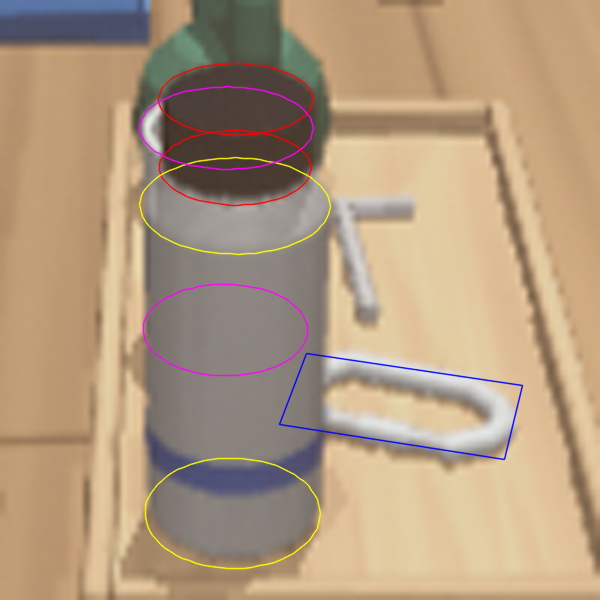

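The overlays fit to within about 3 mm, so I'm setting the bottle at (.545,-.1245), the mug at (.548,-.0115), and the carabiner at (.611,-.0735) with yaw about -17°. Next I'll work out the tool-frame deltas.

```bash
cat > d.py <<'E'
from h import *
from scipy.spatial.transform import Rotation as Ro
import sys
# target: x y z psi_deg -> delta in tool frame from measured pose
x,y,z,psi=map(float,sys.argv[1:5])
s=manip.state(); q=s["tool_rot"]; R=Ro.from_quat([q[1],q[2],q[3],q[0]])
p=np.radians(psi); T=Ro.from_matrix(np.array([[np.cos(p),np.sin(p),0],[np.sin(p),-np.cos(p),0],[0,0,-1]]))
np.set_printoptions(precision=4,suppress=True)
print("t",s["time"],"pos",s["tool_pos"],"d",R.inv().apply(np.array([x,y,z])-s["tool_pos"]),"rv",(R.inv()*T).as_rotvec(),"F",s["contact_force"],"w",s["gripper_width"])
E
python3 d.py .545 -.1245 .26 90
```

```text
t 0.1 pos [ 0.2362 -0.5781  0.2382] d [ 0.4574 -0.3032 -0.0212] rv [-0.0015 -0.0013 -1.183 ] F [ 0.4022 -0.1132  0.3056] w 1.0027918248682062
```

Emit:
step_arm(deltas=[[0.457,-0.303,-0.021,-0.0015,-0.0013,-1.183,-1],[0.457,-0.303,-0.021,-0.0015,-0.0013,-1.183,-1],[0.457,-0.303,-0.021,-0.0015,-0.0013,-1.183,-1],[0.457,-0.303,-0.021,-0.0015,-0.0013,-1.183,-1],[0.457,-0.303,-0.021,-0.0015,-0.0013,-1.183,-1],[0.457,-0.303,-0.021,-0.0015,-0.0013,-1.183,-1],[0.457,-0.303,-0.021,-0.0015,-0.0013,-1.183,-1],[0.457,-0.303,-0.021,-0.0015,-0.0013,-1.183,-1],[0.457,-0.303,-0.021,-0.0015,-0.0013,-1.183,-1],[0.457,-0.303,-0.021,-0.0015,-0.0013,-1.183,-1],[0.457,-0.303,-0.021,-0.0015,-0.0013,-1.183,-1],[0.457,-0.303,-0.021,-0.0015,-0.0013,-1.183,-1],[0.457,-0.303,-0.021,-0.0015,-0.0013,-1.183,-1],[0.457,-0.303,-0.021,-0.0015,-0.0013,-1.183,-1]])

```text
time: 1.5
tool_pos: [0.5443, -0.1258, 0.2598]
tool_rot: [0.0, 0.707, 0.707, -0.001]
contact_force: [-0.4, -0.4, -0.3]
gripper_width: 1.001
```

```bash
python3 d.py .545 -.1245 .157 90; python3 - <<'E'
from ov import *
for n in("top","side"): cv2.imwrite(f"pics/{n}1.png",manip.grab_frame(n)[:,:,::-1])
a=cv2.imread("pics/side1.png")[60:300,200:420];cv2.imwrite("pics/s1c.png",cv2.resize(a,None,fx=2.4,fy=2.4))
E
```

```text
t 1.5 pos [ 0.5443 -0.1258  0.2598] d [0.0015 0.0008 0.1028] rv [-0.0005  0.0018 -0.0007] F [-0.3946 -0.4436 -0.3317] w 1.000502286073441
```

View pics/s1c.png

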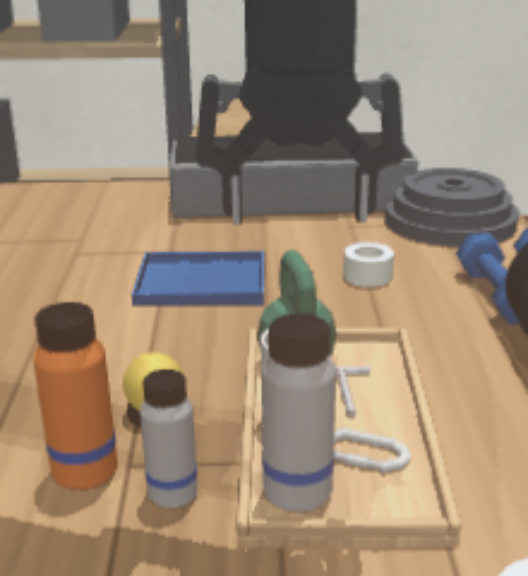

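The gripper hangs centred over the bottle: finger midpoint at about x=300 in the crop, and the cap at 300. I'll descend and grip the cap.

Emit:
step_arm(deltas=[[0.001,0,0.04,0,0,0,-1],[0.001,0.0005,0.07,0,0,0,-1],[0.001,0.0005,0.09,0,0,0,-1],[0.001,0.0005,0.102,0,0,0,-1],[0.001,0.0005,0.102,0,0,0,-1],[0.001,0.0005,0.102,0,0,0,1],[0.001,0.0005,0.102,0,0,0,1],[0.001,0.0005,0.102,0,0,0,1],[0.001,0.0005,0.102,0,0,0,1],[0.001,0.0005,0.102,0,0,0,1],[0.001,0.0005,0.102,0,0,0,1],[0.001,0.0005,0.102,0,0,0,1],[0.001,0.0005,0.102,0,0,0,1],[0.001,0.0005,0.102,0,0,0,1],[0.001,0.0005,0.102,0,0,0,1]])

```text
time: 3.1
tool_pos: [0.5465, -0.1249, 0.1606]
tool_rot: [0.002, 0.707, 0.707, 0.0]
contact_force: [-0.4, -0.6, 5.7]
gripper_width: 0.555
```

Emit:
step_arm(deltas=[[0,0,-0.005,0,0,0,1],[0,0,-0.02,0,0,0,1],[0,0,-0.04,0,0,0,1],[0,0,-0.06,0,0,0,1],[0,0,-0.06,0,0,0,1],[0,0,-0.06,0,0,0,1]])

```text
time: 3.7
tool_pos: [0.5454, -0.1243, 0.2185]
tool_rot: [0.001, 0.707, 0.707, -0.0]
contact_force: [-0.3, 0.6, -3.1]
gripper_width: 0.552
```

```bash
python3 d.py .505 -.33 .22 90; python3 - <<'E'
from ov import *
for n in("top","side"): cv2.imwrite(f"pics/{n}2.png",manip.grab_frame(n)[:,:,::-1])
a=cv2.imread("pics/side2.png")[60:300,200:420];cv2.imwrite("pics/s2c.png",cv2.resize(a,None,fx=2.4,fy=2.4))
E
```

```text
t 3.7 pos [ 0.5454 -0.1243  0.2185] d [-0.2057 -0.0404 -0.0012] rv [0.001  0.0019 0.    ] F [-0.3047  0.6268 -3.0504] w 0.5517561127332793
```

View pics/s2c.png

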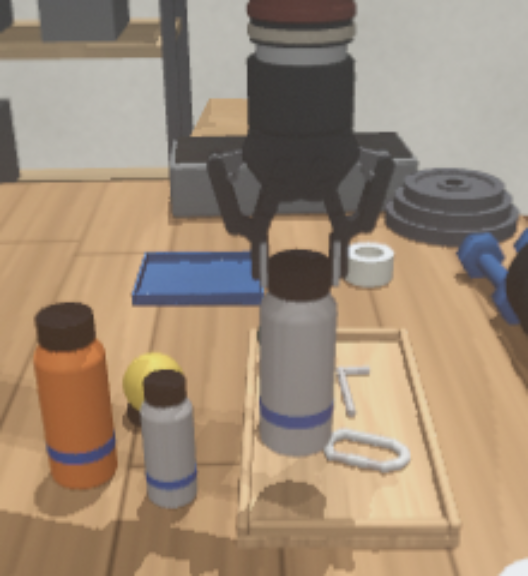

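The bottle is held upright, its foot around crop (297,450), with a 3.1 N load. I'll move it to the mat.

Emit:
step_arm(deltas=[[-0.04,-0.008,-0.002,0,0,0,1],[-0.08,-0.016,-0.002,0,0,0,1],[-0.12,-0.024,-0.002,0,0,0,1],[-0.16,-0.032,-0.002,0,0,0,1],[-0.19,-0.038,-0.002,0,0,0,1],[-0.206,-0.041,-0.002,0,0,0,1],[-0.206,-0.041,0.015,0,0,0,1],[-0.206,-0.041,0.035,0,0,0,1],[-0.206,-0.041,0.05,0,0,0,1],[-0.206,-0.041,0.058,0,0,0,1],[-0.206,-0.041,0.06,0,0,0,1],[-0.206,-0.041,0.06,0,0,0,1]])

```text
time: 5.0
tool_pos: [0.5046, -0.3299, 0.1585]
tool_rot: [0.001, 0.707, 0.707, -0.0]
contact_force: [0.1, -0.7, -2.5]
gripper_width: 0.554
```

Emit:
step_arm(deltas=[[0,0,0.0015,0,0,0,1],[0,0,0.003,0,0,0,1],[0,0,0.003,0,0,0,1]])

```text
time: 5.3
tool_pos: [0.5046, -0.3306, 0.1561]
tool_rot: [0.001, 0.707, 0.707, -0.0]
contact_force: [-0.4, -0.4, -3.0]
gripper_width: 0.553
```

Emit:
step_arm(deltas=[[0,0,0.001,0,0,0,1],[0,0,0.002,0,0,0,1],[0,0,0.002,0,0,0,1]])

```text
time: 5.6
tool_pos: [0.5048, -0.3312, 0.1557]
tool_rot: [0.002, 0.707, 0.707, -0.001]
contact_force: [-2.9, 0.8, 5.0]
gripper_width: 0.555
```

Contact was at the expected height. I'll release and rise.

Emit:
step_arm(deltas=[[0,0,-0.001,0,0,0,-0.8],[0,0,-0.001,0,0,0,-1],[0,0,-0.001,0,0,0,-1],[0,0,-0.001,0,0,0,-1],[0,0,-0.001,0,0,0,-1],[0,0,-0.03,0,0,0,-1],[0,0,-0.07,0,0,0,-1],[0,0,-0.11,0,0,0,-1],[0,0,-0.11,0,0,0,-1]])

```text
time: 6.5
tool_pos: [0.5068, -0.3323, 0.2718]
tool_rot: [0.007, 0.707, 0.707, 0.0]
contact_force: [0.5, -0.8, 0.8]
gripper_width: 1.0
```

```bash
python3 d.py .548 -.0115 .26 95; python3 - <<'E'
from ov import *
for n in("top","side"): cv2.imwrite(f"pics/{n}3.png",manip.grab_frame(n)[:,:,::-1])
E
```

```text
t 6.5 pos [ 0.5068 -0.3323  0.2718] d [0.3209 0.0411 0.009 ] rv [ 0.01    0.0106 -0.0872] F [ 0.5182 -0.7625  0.8328] w 0.9998757919957771
```

View pics/side3.png

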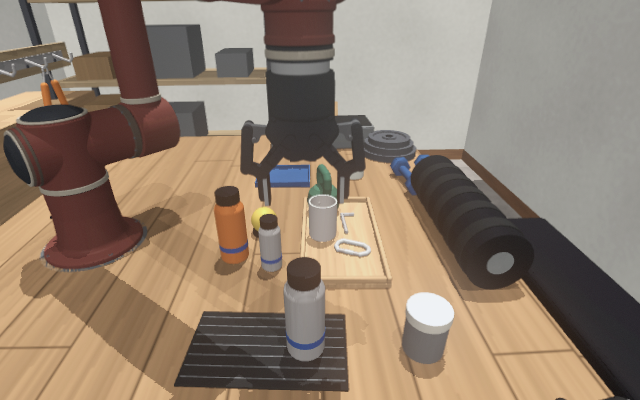

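The bottle stands on the mat at (305,310), and the mug is now clear in the side view at (322,218). I'll check the mug and carabiner fits with an overlay.

```bash
python3 - <<'E'
from ov import *
M=(.548,-.0115);C=(.611,-.0735)
cur=[(circ(M,.033,.102),(0,0,255)),(circ(M,.033,.010),(255,0,255)),(rect(C,-.302,.084,.048,.015),(255,0,0))]
overlay("pics/side3.png","side",(295,180,395,280),6,cur,"pics/ovs3.png")
E
```

```text
(no output)
```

View pics/ovs3.png

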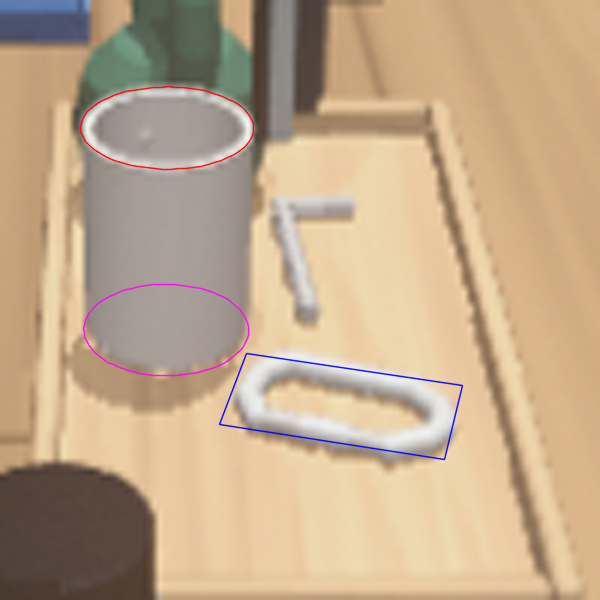

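The mug fits exactly and the carabiner is good too. I'll move above the mug.

Emit:
step_arm(deltas=[[0.05,0.006,0,0,0,-0.03,-1],[0.1,0.012,0,0,0,-0.06,-1],[0.15,0.018,0,0,0,-0.087,-1],[0.2,0.025,0,0,0,-0.087,-1],[0.25,0.032,0,0,0,-0.087,-1],[0.29,0.038,0,0,0,-0.087,-1],[0.321,0.041,0.009,0,0,-0.087,-1],[0.321,0.041,0.009,0,0,-0.087,-1],[0.321,0.041,0.009,0,0,-0.087,-1],[0.321,0.041,0.009,0,0,-0.087,-1]])

```text
time: 7.6
tool_pos: [0.5449, -0.0101, 0.2531]
tool_rot: [0.0, 0.676, 0.737, -0.001]
contact_force: [-0.2, -1.3, -0.7]
gripper_width: 1.0
```

```bash
python3 d.py .548 -.0115 .056 95
```

```text
t 7.6 pos [ 0.5449 -0.0101  0.2531] d [-0.0013  0.0032  0.1971] rv [-0.0013  0.0018 -0.0012] F [-0.1538 -1.3011 -0.7311] w 1.0004850127417753
```

Emit:
step_arm(deltas=[[-0.001,0.003,0.03,0,0,0,-1],[-0.001,0.003,0.07,0,0,0,-1],[-0.001,0.003,0.11,0,0,0,-1],[-0.001,0.003,0.125,0,0,0,-1],[-0.001,0.003,0.14,0,0,0,-1],[-0.001,0.003,0.155,0,0,0,-1],[-0.001,0.003,0.17,0,0,0,-1],[-0.001,0.003,0.185,0,0,0,-1],[-0.001,0.003,0.194,0,0,0,-1],[-0.001,0.003,0.194,0,0,0,-1],[-0.001,0.003,0.194,0,0,0,-1]])

```text
time: 8.7
tool_pos: [0.5487, -0.0103, 0.0603]
tool_rot: [0.001, 0.676, 0.737, -0.0]
contact_force: [-0.0, 0.6, 0.4]
gripper_width: 0.999
```

Emit:
step_arm(deltas=[[0,0,0,0,0,0,1],[0,0,0,0,0,0,1],[0,0,0,0,0,0,1],[0,0,0,0,0,0,1],[0,0,0,0,0,0,1],[0,0,0,0,0,0,1],[0,0,0,0,0,0,1],[0,0,0,0,0,0,1]])

```text
time: 9.5
tool_pos: [0.5495, -0.0105, 0.0616]
tool_rot: [0.002, 0.676, 0.737, 0.0]
contact_force: [-2.3, 0.0, 6.1]
gripper_width: 0.767
```

The grip opening is 65 mm, which is the mug. I'll lift by 0.15.

Emit:
step_arm(deltas=[[0,0,-0.005,0,0,0,1],[0,0,-0.02,0,0,0,1],[0,0,-0.05,0,0,0,1],[0,0,-0.09,0,0,0,1],[0,0,-0.13,0,0,0,1],[0,0,-0.15,0,0,0,1],[0,0,-0.15,0,0,0,1],[0,0,-0.15,0,0,0,1]])

```text
time: 10.3
tool_pos: [0.548, -0.01, 0.2097]
tool_rot: [0.001, 0.676, 0.737, -0.001]
contact_force: [-0.7, -1.0, -3.0]
gripper_width: 0.762
```

```bash
python3 d.py .375 -.33 .209 95; python3 - <<'E'
from ov import *
for n in("top","side"): cv2.imwrite(f"pics/{n}4.png",manip.grab_frame(n)[:,:,::-1])
E
```

```text
t 10.3 pos [ 0.548  -0.01    0.2097] d [-0.3038 -0.2001  0.0013] rv [-0.0001  0.0017 -0.0003] F [-0.7286 -1.0276 -3.0072] w 0.7621496167721973
```

View pics/side4.png

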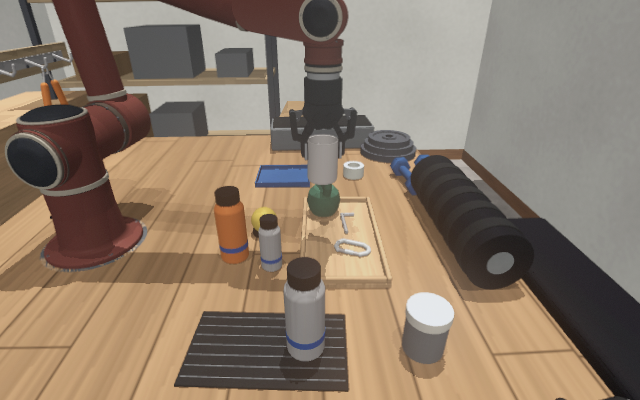

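The mug hangs level at (322,160) and the tray things are undisturbed. I'll carry it to the near part of the mat.

Emit:
step_arm(deltas=[[-0.035,-0.023,0,0,0,0,1],[-0.076,-0.05,0,0,0,0,1],[-0.117,-0.077,0,0,0,0,1],[-0.158,-0.104,0,0,0,0,1],[-0.199,-0.131,0,0,0,0,1],[-0.24,-0.158,0,0,0,0,1],[-0.28,-0.184,0,0,0,0,1],[-0.304,-0.2,0,0,0,0,1],[-0.304,-0.2,0,0,0,0,1],[-0.304,-0.2,0.03,0,0,0,1],[-0.304,-0.2,0.07,0,0,0,1],[-0.304,-0.2,0.11,0,0,0,1],[-0.304,-0.2,0.135,0,0,0,1],[-0.304,-0.2,0.145,0,0,0,1],[-0.304,-0.2,0.149,0,0,0,1],[-0.304,-0.2,0.149,0,0,0,1]])

```text
time: 12.0
tool_pos: [0.376, -0.3304, 0.0618]
tool_rot: [0.001, 0.676, 0.737, -0.0]
contact_force: [0.8, 0.9, -1.7]
gripper_width: 0.759
```

Emit:
step_arm(deltas=[[0,0,0.002,0,0,0,1],[0,0,0.004,0,0,0,1],[0,0,0.0055,0,0,0,1],[0,0,0.0065,0,0,0,1],[0,0,0.0065,0,0,0,1]])

```text
time: 12.5
tool_pos: [0.3761, -0.3312, 0.0566]
tool_rot: [0.001, 0.676, 0.737, -0.001]
contact_force: [-2.1, 1.9, 4.4]
gripper_width: 0.763
```

Emit:
step_arm(deltas=[[0,0,-0.001,0,0,0,-0.8],[0,0,-0.001,0,0,0,-1],[0,0,-0.001,0,0,0,-1],[0,0,-0.001,0,0,0,-1],[0,0,-0.001,0,0,0,-1],[0,0,-0.02,0,0,0,-1],[0,0,-0.06,0,0,0,-1],[0,0,-0.1,0,0,0,-1],[0,0,-0.14,0,0,0,-1],[0,0,-0.18,0,0,0,-1],[0,0,-0.18,0,0,0,-1]])

```text
time: 13.6
tool_pos: [0.3778, -0.3328, 0.2427]
tool_rot: [0.007, 0.676, 0.737, -0.001]
contact_force: [-0.0, -0.1, 0.3]
gripper_width: 0.997
```

```bash
python3 d.py .611 -.0735 .20 162.7; python3 - <<'E'
from ov import *
for n in("top","side"): cv2.imwrite(f"pics/{n}5.png",manip.grab_frame(n)[:,:,::-1])
E
```

```text
t 13.6 pos [ 0.3778 -0.3328  0.2427] d [0.2386 0.2545 0.0418] rv [-0.0004  0.0154 -1.1818] F [-0.0067 -0.1235  0.294 ] w 0.997381724839423
```

View pics/side5.png

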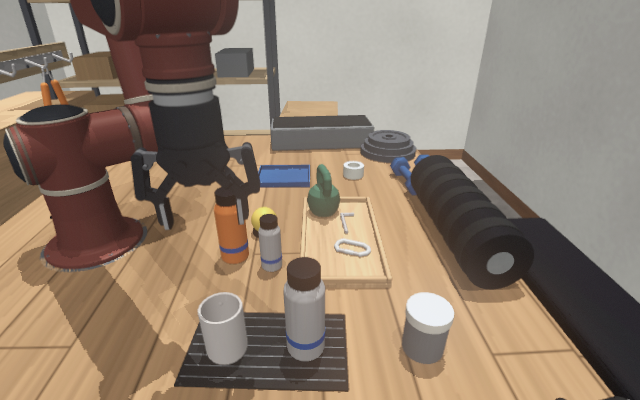

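View pics/top5.png

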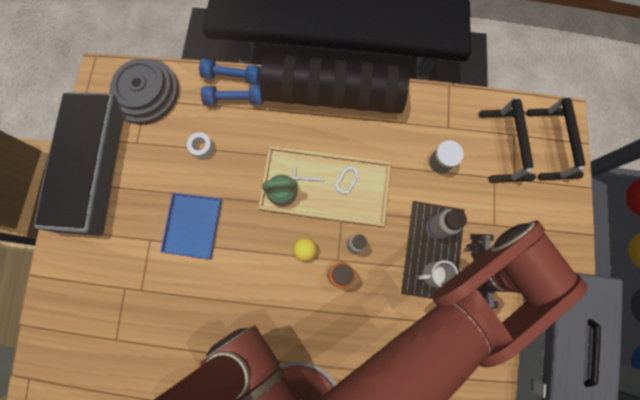

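Both stand on the mat: the mug at (222,328) and the bottle at (305,312) in side. I'll measure the carabiner once more with the view clear.

```bash
python3 - <<'E'
from ov import *
C=(.611,-.0735)
cur=[(rect(C,-.302,.084,.048,.015),(255,0,0)),(rect(C,-.302,.084,.001,.015),(0,0,255))]
overlay("pics/top5.png","top",(285,155,375,205),8,cur,"pics/ovt5.png")
E
```

```text
(no output)
```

View pics/ovt5.png

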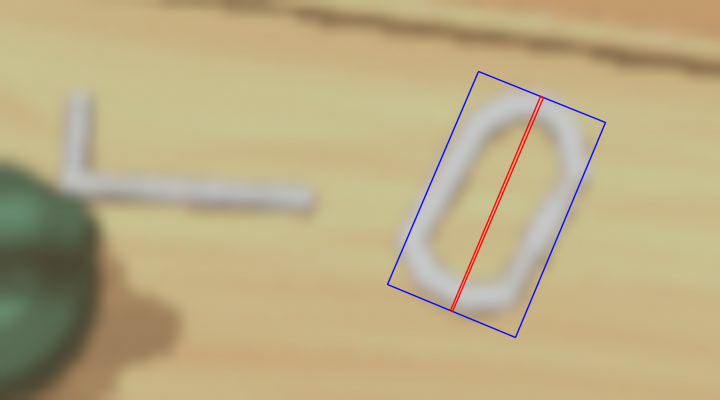

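```bash
python3 - <<'E'
from ov import *
im=cv2.imread("pics/top5.png").astype(int)
x0,y0,x1,y1=332,162,362,198
c=im[y0:y1,x0:x1]; sat=c.max(2)-c.min(2)
m=((sat<45)).astype(np.uint8); print(m.sum())
n,l,st,ce=cv2.connectedComponentsWithStats(m); k=1+np.argmax(st[1:,4]); print(st[k])
ys,xs=np.where(l==k)
P=np.array([onz("top",(x+x0,y+y0),.015)[:2] for x,y in zip(xs,ys)])
r=cv2.minAreaRect((P*1000).astype(np.float32)); print(r)
hull=cv2.convexHull((P*1000).astype(np.float32)).reshape(-1,2)
M=cv2.moments(hull); cx,cy=M['m10']/M['m00'],M['m01']/M['m00']; a=.5*np.arctan2(2*M['mu11'],M['mu20']-M['mu02']); print(cx,cy,np.degrees(a))
for d in range(-40,0,3):
    u=np.radians(d);print(d,np.round(np.ptp(P@[np.cos(u),np.sin(u)])*1000),np.round(np.ptp(P@[-np.sin(u),np.cos(u)])*1000),end='; ')
E
```

```text
302
[  2   4  25  28 302]
((612.79638671875, -73.83686065673828), (50.843772888183594, 85.62969970703125), 65.13613891601562)
612.1184824950526 -73.176678862474 -25.06297459289056
-40 83.0 59.0; -37 84.0 57.0; -34 85.0 55.0; -31 85.0 53.0; -28 86.0 51.0; -25 86.0 51.0; -22 85.0 51.0; -19 85.0 53.0; -16 85.0 55.0; -13 85.0 57.0; -10 85.0 59.0; -7 84.0 61.0; -4 83.0 63.0; -1 82.0 65.0;
```

```bash
python3 d.py .612 -.0735 .20 155
```

```text
t 13.7 pos [ 0.376  -0.3307  0.2364] d [0.2359 0.2574 0.0359] rv [-0.0004  0.0047 -1.0474] F [ 0.255   0.7054 -1.2094] w 0.9978491582987169
```

Emit:
step_arm(deltas=[[0.025,0.027,0,0,0,-0.12,-1],[0.055,0.06,0,0,0,-0.24,-1],[0.085,0.093,0,0,0,-0.36,-0.6],[0.115,0.126,0,0,0,-0.48,-0.6],[0.145,0.158,0,0,0,-0.6,-0.6],[0.175,0.191,0,0,0,-0.72,-0.6],[0.205,0.224,0.01,0,0,-0.84,-0.6],[0.23,0.25,0.025,0,0,-0.96,-0.6],[0.236,0.257,0.036,0,0,-1.047,-0.6],[0.236,0.257,0.036,0,0,-1.047,-0.6],[0.236,0.257,0.036,0,0,-1.047,-0.6]])

```text
time: 14.8
tool_pos: [0.61, -0.0729, 0.1967]
tool_rot: [-0.001, 0.217, 0.976, -0.001]
contact_force: [0.1, -0.6, -0.1]
gripper_width: 0.801
```

```bash
python3 d.py .612 -.0735 .05 155
```

```text
t 14.8 pos [ 0.61   -0.0729  0.1967] d [-0.0024  0.0006  0.1467] rv [-0.0025 -0.0023 -0.0021] F [ 0.1349 -0.6091 -0.0537] w 0.8014598327609194
```

Emit:
step_arm(deltas=[[-0.002,0.0005,0.03,0,0,0,-0.6],[-0.002,0.0005,0.07,0,0,0,-0.6],[-0.002,0.0005,0.11,0,0,0,-0.6],[-0.002,0.0005,0.135,0,0,0,-0.6],[-0.002,0.0005,0.147,0,0,0,-0.6],[-0.002,0.0005,0.147,0,0,0,-0.6],[-0.002,0.0005,0.147,0,0,0,-0.6]])

```text
time: 15.5
tool_pos: [0.6142, -0.0743, 0.0535]
tool_rot: [0.002, 0.217, 0.976, -0.001]
contact_force: [1.0, 0.2, -0.0]
gripper_width: 0.796
```

```bash
python3 d.py .612 -.0735 .03 155; python3 - <<'E'
from ov import *
for n in("top","side"): cv2.imwrite(f"pics/{n}6.png",manip.grab_frame(n)[:,:,::-1])
a=cv2.imread("pics/side6.png")[150:300,290:400];cv2.imwrite("pics/s6c.png",cv2.resize(a,None,fx=4,fy=4))
E
```

```text
t 15.5 pos [ 0.6142 -0.0743  0.0535] d [ 0.0024 -0.0002  0.0235] rv [-0.001   0.0038 -0.0017] F [ 1.0235  0.2046 -0.0053] w 0.7961435280910529
```

View pics/s6c.png

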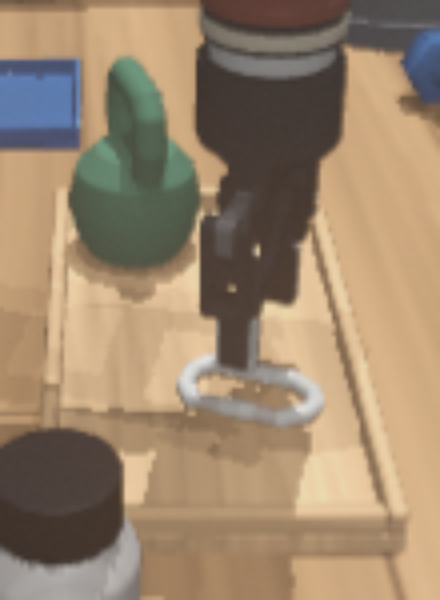

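Fingers straddle the loop, with the near finger at crop (240,360). I'll descend.

Emit:
step_arm(deltas=[[0,0,0.01,0,0,0,-0.6],[0,0,0.02,0,0,0,-0.6],[0,0,0.027,0,0,0,-0.6],[0,0,0.03,0,0,0,-0.6],[0,0,0.03,0,0,0,-0.6],[0,0,0.03,0,0,0,-0.6]])

```text
time: 16.2
tool_pos: [0.6133, -0.0736, 0.0217]
tool_rot: [0.0, 0.217, 0.976, -0.001]
contact_force: [0.7, 0.2, 0.4]
gripper_width: 0.802
```

```bash
python3 d.py .612 -.0735 .0175 155
```

```text
t 16.2 pos [ 0.6133 -0.0736  0.0217] d [ 0.0012 -0.0005  0.0042] rv [-0.0015  0.0011 -0.0004] F [0.6554 0.1777 0.4081] w 0.8018054903954119
```

Emit:
step_arm(deltas=[[0.001,0,0.002,0,0,0,-0.6],[0.001,0,0.004,0,0,0,-0.6],[0.001,0,0.004,0,0,0,-0.6],[0.001,0,0.004,0,0,0,-0.3],[0.001,0,0.004,0,0,0,0.1],[0.001,0,0.004,0,0,0,1],[0.001,0,0.004,0,0,0,1],[0.001,0,0.004,0,0,0,1],[0.001,0,0.004,0,0,0,1],[0.001,0,0.004,0,0,0,1],[0.001,0,0.004,0,0,0,1]])

```text
time: 17.3
tool_pos: [0.6129, -0.0733, 0.0185]
tool_rot: [0.001, 0.217, 0.976, -0.001]
contact_force: [-0.5, -0.3, 5.5]
gripper_width: 0.53
```

Emit:
step_arm(deltas=[[0,0,-0.005,0,0,0,1],[0,0,-0.02,0,0,0,1],[0,0,-0.05,0,0,0,1],[0,0,-0.09,0,0,0,1],[0,0,-0.13,0,0,0,1],[0,0,-0.17,0,0,0,1],[0,0,-0.19,0,0,0,1],[0,0,-0.19,0,0,0,1]])

```text
time: 18.1
tool_pos: [0.6143, -0.0733, 0.2133]
tool_rot: [0.005, 0.217, 0.976, -0.001]
contact_force: [1.0, 0.2, 0.0]
gripper_width: 0.526
```

```bash
python3 d.py .44 .336 .205 178; python3 - <<'E'
from ov import *
for n in("top","side"): cv2.imwrite(f"pics/{n}7.png",manip.grab_frame(n)[:,:,::-1])
a=cv2.imread("pics/side7.png")[80:280,260:420];cv2.imwrite("pics/s7c.png",cv2.resize(a,None,fx=3,fy=3))
E
```

```text
t 18.1 pos [ 0.6143 -0.0733  0.2133] d [0.3312 0.2972 0.0052] rv [-0.0017  0.0097 -0.4018] F [1.0396 0.2348 0.03  ] w 0.5256604579474787
```

View pics/s7c.png

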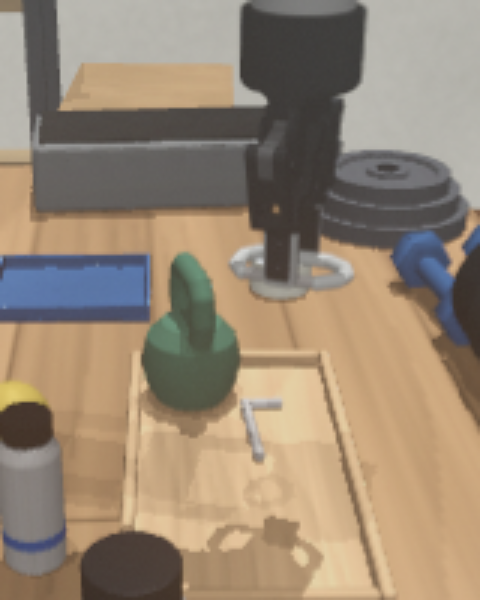

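The carabiner is held level at crop (290,268), and the hex key and kettlebell are undisturbed. On to the dish.

Emit:
step_arm(deltas=[[0.03,0.027,0,0,0,-0.04,1],[0.064,0.057,0,0,0,-0.08,1],[0.098,0.087,0,0,0,-0.12,1],[0.132,0.118,0,0,0,-0.16,1],[0.166,0.149,0,0,0,-0.2,1],[0.2,0.18,0,0,0,-0.24,1],[0.234,0.21,0,0,0,-0.28,1],[0.268,0.241,0,0,0,-0.32,1],[0.3,0.269,0,0,0,-0.36,1],[0.325,0.291,0,0,0,-0.4,1],[0.332,0.298,0.005,0,0,-0.402,1],[0.332,0.298,0.03,0,0,-0.402,1],[0.332,0.298,0.07,0,0,-0.402,1],[0.332,0.298,0.11,0,0,-0.402,1],[0.332,0.298,0.145,0,0,-0.402,1],[0.332,0.298,0.16,0,0,-0.402,1],[0.332,0.298,0.16,0,0,-0.402,1],[0.332,0.298,0.16,0,0,-0.402,1]])

```text
time: 20.0
tool_pos: [0.4382, 0.3372, 0.0475]
tool_rot: [0.001, 0.018, 1.0, -0.001]
contact_force: [-0.1, -0.0, 0.0]
gripper_width: 0.526
```

```bash
python3 d.py .438 .336 .0135 178; python3 - <<'E'
from ov import *
for n in("top","side"): cv2.imwrite(f"pics/{n}8.png",manip.grab_frame(n)[:,:,::-1])
a=cv2.imread("pics/side8.png")[90:230,230:390];b=cv2.imread("pics/top8.png")[160:290,140:260]
cv2.imwrite("pics/s8c.png",cv2.resize(a,None,fx=4,fy=4));cv2.imwrite("pics/t8c.png",cv2.resize(b,None,fx=4,fy=4))
E
```

```text
t 20.0 pos [0.4382 0.3372 0.0475] d [ 0.0002 -0.0012  0.034 ] rv [-0.0016  0.0011 -0.0005] F [-0.0632 -0.0267  0.0318] w 0.5260735789744726
```

View pics/s8c.png

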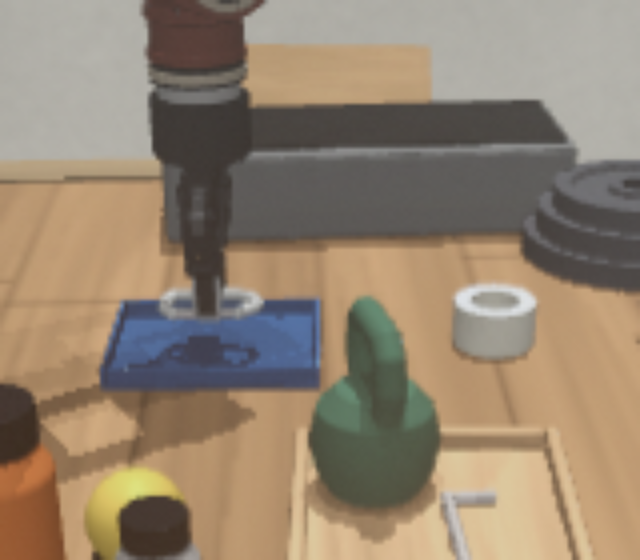

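View pics/t8c.png

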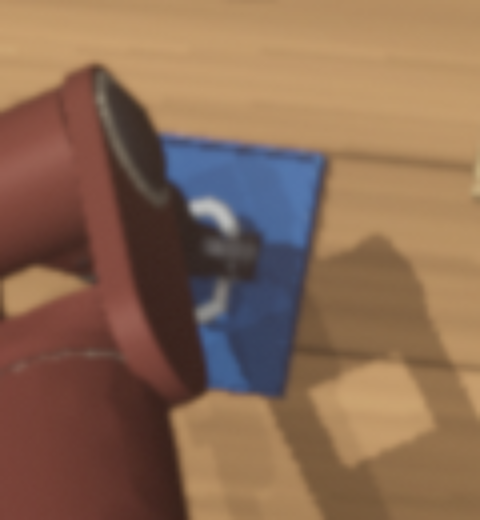

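The carabiner is over the middle of the dish, level. I'll lower it until it touches.

Emit:
step_arm(deltas=[[0,-0.001,0.01,0,0,0,1],[0,-0.001,0.02,0,0,0,1],[0,-0.001,0.027,0,0,0,1],[0,-0.001,0.031,0,0,0,1],[0,-0.001,0.033,0,0,0,1],[0,-0.001,0.033,0,0,0,1],[0,-0.001,0.033,0,0,0,1]])

```text
time: 20.8
tool_pos: [0.4377, 0.3364, 0.0141]
tool_rot: [0.0, 0.017, 1.0, -0.001]
contact_force: [0.9, 0.1, 0.4]
gripper_width: 0.525
```

Emit:
step_arm(deltas=[[0,0,0.001,0,0,0,1],[0,0,0.002,0,0,0,1],[0,0,0.002,0,0,0,1]])

```text
time: 21.1
tool_pos: [0.4378, 0.3365, 0.0125]
tool_rot: [0.001, 0.017, 1.0, -0.001]
contact_force: [-0.5, -0.8, 2.4]
gripper_width: 0.529
```

Emit:
step_arm(deltas=[[0,0,0,0,0,0,-0.2],[0,0,0,0,0,0,-0.4],[0,0,0,0,0,0,-0.6],[0,0,0,0,0,0,-0.6],[0,0,-0.005,0,0,0,-0.6],[0,0,-0.02,0,0,0,-0.6],[0,0,-0.06,0,0,0,-0.6],[0,0,-0.1,0,0,0,-0.6],[0,0,-0.15,0,0,0,-1],[0,0,-0.2,0,0,0,-1],[0,0,-0.22,0,0,0,-1],[0,0,-0.22,0,0,0,-1]])

```text
time: 22.3
tool_pos: [0.4396, 0.338, 0.239]
tool_rot: [0.005, 0.017, 1.0, 0.002]
contact_force: [0.1, 0.4, 0.4]
gripper_width: 0.998
```

```bash
python3 d.py .376 -.3312 .25 95; python3 - <<'E'
from ov import *
for n in("top","side"): cv2.imwrite(f"pics/{n}9.png",manip.grab_frame(n)[:,:,::-1])
E
```

```text
t 22.3 pos [0.4396 0.338  0.239 ] d [ 0.0402 -0.671  -0.0142] rv [0.0107 0.0052 1.4488] F [0.058  0.3796 0.4358] w 0.9975507929437942
```

View pics/side9.png

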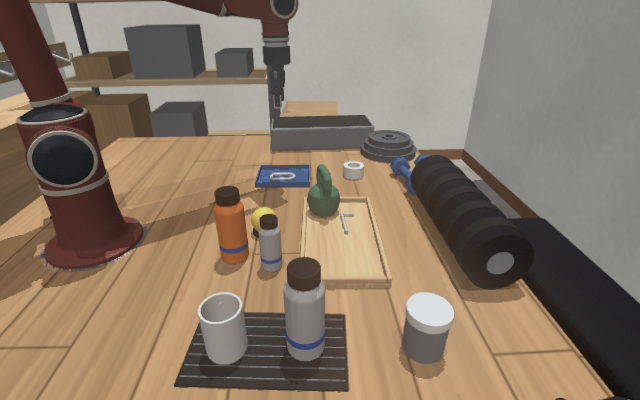

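View pics/top9.png

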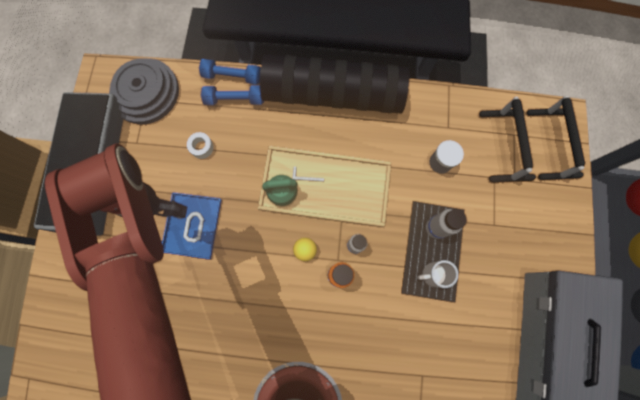

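The carabiner lies flat in the dish, at top (193,227) and side (282,176). Next I'll return to the mug.

```bash
python3 d.py .376 -.3312 .25 95
```

```text
t 22.4 pos [0.4374 0.3366 0.2326] d [ 0.0381 -0.6696 -0.0167] rv [0.0002 0.0021 1.4487] F [-0.5307 -0.1874 -0.0435] w 1.0052090673015683
```

Emit:
step_arm(deltas=[[0.003,-0.04,-0.017,0,0,0.1,-1],[0.005,-0.085,-0.017,0,0,0.2,-1],[0.008,-0.13,-0.017,0,0,0.3,-1],[0.01,-0.175,-0.017,0,0,0.4,-1],[0.013,-0.22,-0.017,0,0,0.5,-1],[0.015,-0.265,-0.017,0,0,0.6,-1],[0.018,-0.31,-0.017,0,0,0.7,-1],[0.02,-0.355,-0.017,0,0,0.8,-1],[0.023,-0.4,-0.017,0,0,0.9,-1],[0.025,-0.445,-0.017,0,0,1.0,-1],[0.028,-0.49,-0.017,0,0,1.1,-1],[0.03,-0.535,-0.017,0,0,1.2,-1],[0.033,-0.58,-0.017,0,0,1.3,-1],[0.036,-0.625,-0.017,0,0,1.4,-1],[0.038,-0.66,-0.017,0,0,1.449,-1],[0.038,-0.67,-0.017,0,0,1.449,-1],[0.038,-0.67,-0.017,0,0,1.449,-1],[0.038,-0.67,-0.017,0,0,1.449,-1]])

```text
time: 24.2
tool_pos: [0.3759, -0.3303, 0.2486]
tool_rot: [-0.001, 0.675, 0.737, -0.0]
contact_force: [0.1, 1.3, 0.0]
gripper_width: 0.998
```

```bash
python3 d.py .376 -.3312 .0566 95
```

```text
t 24.2 pos [ 0.3759 -0.3303  0.2486] d [-0.0011  0.0002  0.192 ] rv [-0.001  -0.0009  0.0006] F [0.0939 1.3476 0.0289] w 0.9978067002770662
```

Emit:
step_arm(deltas=[[-0.001,0,0.03,0,0,0,-1],[-0.001,0,0.07,0,0,0,-1],[-0.001,0,0.11,0,0,0,-1],[-0.001,0,0.125,0,0,0,-1],[-0.001,0,0.14,0,0,0,-1],[-0.001,0,0.155,0,0,0,-1],[-0.001,0,0.17,0,0,0,-1],[-0.001,0,0.183,0,0,0,-1],[-0.001,0,0.19,0,0,0,-1],[-0.001,0,0.19,0,0,0,-1],[-0.001,0,0.19,0,0,0,-1]])

```text
time: 25.3
tool_pos: [0.3765, -0.3333, 0.0604]
tool_rot: [0.001, 0.676, 0.737, -0.001]
contact_force: [0.4, -0.6, -0.1]
gripper_width: 1.001
```

Emit:
step_arm(deltas=[[0.002,0,0.002,0,0,0,-1],[0.002,0,0.004,0,0,0,-1],[0.002,0,0.004,0,0,0,-1],[0.002,0,0.004,0,0,0,1],[0.002,0,0.004,0,0,0,1],[0.002,0,0.004,0,0,0,1],[0.002,0,0.004,0,0,0,1],[0.002,0,0.004,0,0,0,1],[0.002,0,0.004,0,0,0,1],[0.002,0,0.004,0,0,0,1],[0.002,0,0.004,0,0,0,1]])

```text
time: 26.4
tool_pos: [0.3764, -0.3314, 0.0567]
tool_rot: [0.001, 0.676, 0.737, -0.001]
contact_force: [-1.2, 0.2, 6.0]
gripper_width: 0.764
```

Gripped at the same relation as before. I'll lift by 0.15 and check.

Emit:
step_arm(deltas=[[0,0,-0.005,0,0,0,1],[0,0,-0.02,0,0,0,1],[0,0,-0.05,0,0,0,1],[0,0,-0.09,0,0,0,1],[0,0,-0.13,0,0,0,1],[0,0,-0.155,0,0,0,1],[0,0,-0.155,0,0,0,1],[0,0,-0.155,0,0,0,1]])

```text
time: 27.2
tool_pos: [0.3759, -0.3303, 0.2107]
tool_rot: [0.001, 0.676, 0.737, -0.0]
contact_force: [0.7, 0.4, -2.9]
gripper_width: 0.76
```

```bash
python3 d.py .5485 -.0105 .209 95
```

```text
t 27.2 pos [ 0.3759 -0.3303  0.2107] d [0.3036 0.1998 0.0013] rv [ 0.0003  0.0016 -0.0002] F [ 0.679   0.3566 -2.9133] w 0.7597492429828794
```

Emit:
step_arm(deltas=[[0.035,0.023,0,0,0,0,1],[0.076,0.05,0,0,0,0,1],[0.117,0.077,0,0,0,0,1],[0.158,0.104,0,0,0,0,1],[0.199,0.131,0,0,0,0,1],[0.24,0.158,0,0,0,0,1],[0.28,0.184,0,0,0,0,1],[0.3036,0.1998,0,0,0,0,1],[0.3036,0.1998,0,0,0,0,1],[0.3036,0.1998,0.03,0,0,0,1],[0.3036,0.1998,0.07,0,0,0,1],[0.3036,0.1998,0.105,0,0,0,1],[0.3036,0.1998,0.13,0,0,0,1],[0.3036,0.1998,0.143,0,0,0,1],[0.3036,0.1998,0.143,0,0,0,1],[0.3036,0.1998,0.143,0,0,0,1]])

```text
time: 28.8
tool_pos: [0.5488, -0.0115, 0.0676]
tool_rot: [0.001, 0.676, 0.737, -0.001]
contact_force: [0.8, -0.4, -0.6]
gripper_width: 0.765
```

```bash
python3 d.py .5488 -.0105 .0616 95
```

```text
t 28.8 pos [ 0.5488 -0.0115  0.0676] d [0.001  0.0001 0.006 ] rv [ 0.0005  0.002  -0.0007] F [ 0.7672 -0.448  -0.6194] w 0.7645916372404447
```

Emit:
step_arm(deltas=[[0.001,0,0.002,0,0,0,1],[0.001,0,0.004,0,0,0,1],[0.001,0,0.006,0,0,0,1],[0.001,0,0.007,0,0,0,1],[0.001,0,0.007,0,0,0,1],[0.001,0,0.007,0,0,0,1]])

```text
time: 29.4
tool_pos: [0.5491, -0.0102, 0.0615]
tool_rot: [0.001, 0.676, 0.737, -0.0]
contact_force: [-1.6, -0.6, 4.8]
gripper_width: 0.765
```

Contact, at the original pose. I'll release and rise.

Emit:
step_arm(deltas=[[0,0,-0.001,0,0,0,-0.8],[0,0,-0.001,0,0,0,-1],[0,0,-0.001,0,0,0,-1],[0,0,-0.001,0,0,0,-1],[0,0,-0.001,0,0,0,-1],[0,0,-0.02,0,0,0,-1],[0,0,-0.06,0,0,0,-1],[0,0,-0.1,0,0,0,-1],[0,0,-0.14,0,0,0,-1],[0,0,-0.18,0,0,0,-1],[0,0,-0.21,0,0,0,-1],[0,0,-0.21,0,0,0,-1],[0,0,-0.21,0,0,0,-1]])

```text
time: 30.7
tool_pos: [0.5489, -0.0097, 0.2713]
tool_rot: [0.001, 0.676, 0.737, -0.0]
contact_force: [0.6, 0.5, 0.0]
gripper_width: 1.002
```

```bash
python3 d.py .5048 -.331 .265 90; python3 - <<'E'
from ov import *
for n in("top","side"): cv2.imwrite(f"pics/{n}10.png",manip.grab_frame(n)[:,:,::-1])
E
python3 d.py .5048 -.331 .265 90
```

```text
t 30.7 pos [ 0.5489 -0.0097  0.2713] d [-0.3162 -0.0719  0.0068] rv [0.002  0.0021 0.0871] F [0.6343 0.5215 0.0266] w 1.001620218999917
t 30.8 pos [ 0.5478 -0.0096  0.2687] d [-0.3164 -0.0708  0.0042] rv [-0.0025  0.0012  0.087 ] F [ 0.1574 -0.0506 -1.0871] w 0.9963361541623141
```

View pics/side10.png

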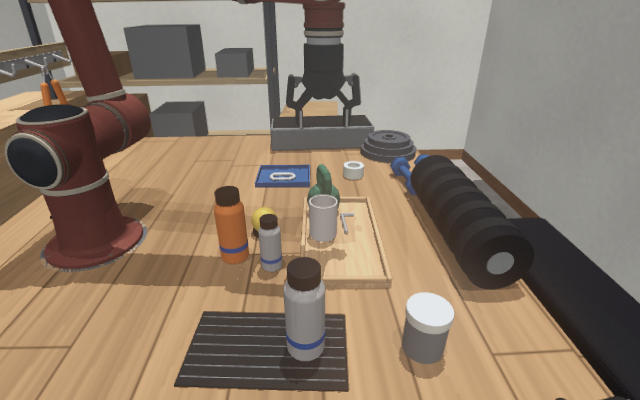

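The mug is back in its place at (322,218), the same pixel as before. Now the bottle.

Emit:
step_arm(deltas=[[-0.035,-0.008,0,0,0,0.02,-1],[-0.08,-0.018,0,0,0,0.04,-1],[-0.125,-0.028,0,0,0,0.06,-1],[-0.17,-0.038,0,0,0,0.087,-1],[-0.215,-0.048,0,0,0,0.087,-1],[-0.26,-0.058,0,0,0,0.087,-1],[-0.3,-0.067,0,0,0,0.087,-1],[-0.316,-0.071,0.004,0,0,0.087,-1],[-0.316,-0.071,0.004,0,0,0.087,-1],[-0.316,-0.071,0.004,0,0,0.087,-1]])

```text
time: 31.8
tool_pos: [0.505, -0.3297, 0.2653]
tool_rot: [-0.001, 0.707, 0.707, -0.0]
contact_force: [0.2, -0.5, 0.4]
gripper_width: 0.999
```

```bash
python3 d.py .5048 -.331 .155 90
```

```text
t 31.8 pos [ 0.505  -0.3297  0.2653] d [-0.0014 -0.      0.1103] rv [-0.0016 -0.0009  0.    ] F [ 0.1662 -0.5393  0.4481] w 0.9990896758053539
```

Emit:
step_arm(deltas=[[-0.001,0,0.03,0,0,0,-1],[-0.001,0,0.06,0,0,0,-1],[-0.001,0,0.08,0,0,0,-1],[-0.001,0,0.095,0,0,0,-1],[-0.001,0,0.105,0,0,0,-1],[-0.001,0,0.109,0,0,0,-1],[-0.001,0,0.109,0,0,0,-1],[-0.001,0,0.109,0,0,0,-1]])

```text
time: 32.6
tool_pos: [0.506, -0.3323, 0.1594]
tool_rot: [0.002, 0.707, 0.707, -0.0]
contact_force: [0.6, -0.6, -0.1]
gripper_width: 1.003
```

Emit:
step_arm(deltas=[[0.001,-0.0005,0.002,0,0,0,-1],[0.001,-0.0005,0.003,0,0,0,-1],[0.001,-0.0005,0.003,0,0,0,-1],[0.001,-0.0005,0.003,0,0,0,1],[0.001,-0.0005,0.003,0,0,0,1],[0.001,-0.0005,0.003,0,0,0,1],[0.001,-0.0005,0.003,0,0,0,1],[0.001,-0.0005,0.003,0,0,0,1],[0.001,-0.0005,0.003,0,0,0,1],[0.001,-0.0005,0.003,0,0,0,1],[0.001,-0.0005,0.003,0,0,0,1],[0.001,-0.0005,0.003,0,0,0,1],[0.001,-0.0005,0.003,0,0,0,1]])

```text
time: 33.9
tool_pos: [0.5051, -0.3311, 0.1556]
tool_rot: [0.001, 0.707, 0.707, -0.001]
contact_force: [-0.9, -0.9, 4.7]
gripper_width: 0.554
```

Emit:
step_arm(deltas=[[0,0,-0.005,0,0,0,1],[0,0,-0.02,0,0,0,1],[0,0,-0.04,0,0,0,1],[0,0,-0.06,0,0,0,1],[0,0,-0.065,0,0,0,1],[0,0,-0.065,0,0,0,1]])

```text
time: 34.5
tool_pos: [0.5052, -0.331, 0.2212]
tool_rot: [0.002, 0.707, 0.707, -0.0]
contact_force: [0.3, -1.1, -3.8]
gripper_width: 0.552
```

```bash
python3 d.py .5456 -.1246 .1656 90
```

```text
t 34.5 pos [ 0.5052 -0.331   0.2212] d [0.2065 0.0403 0.0551] rv [0.0019 0.0029 0.0001] F [ 0.2769 -1.0579 -3.7913] w 0.5522887880158933
```

Emit:
step_arm(deltas=[[0.035,0.007,-0.002,0,0,0,1],[0.075,0.015,-0.002,0,0,0,1],[0.115,0.023,-0.002,0,0,0,1],[0.155,0.031,-0.002,0,0,0,1],[0.19,0.037,-0.002,0,0,0,1],[0.2065,0.0403,-0.002,0,0,0,1],[0.2065,0.0403,-0.002,0,0,0,1],[0.2065,0.0403,0.015,0,0,0,1],[0.2065,0.0403,0.035,0,0,0,1],[0.2065,0.0403,0.048,0,0,0,1],[0.2065,0.0403,0.053,0,0,0,1],[0.2065,0.0403,0.053,0,0,0,1],[0.2065,0.0403,0.053,0,0,0,1]])

```text
time: 35.8
tool_pos: [0.5455, -0.125, 0.1673]
tool_rot: [0.001, 0.707, 0.707, -0.0]
contact_force: [0.5, 0.6, -2.9]
gripper_width: 0.551
```

```bash
python3 d.py .546 -.1246 .1606 90
```

```text
t 35.8 pos [ 0.5455 -0.125   0.1673] d [0.0004 0.0005 0.0067] rv [ 0.0013  0.0022 -0.0007] F [ 0.521   0.6471 -2.9147] w 0.5505489747272028
```

Emit:
step_arm(deltas=[[0,0,0.002,0,0,0,1],[0,0,0.004,0,0,0,1],[0,0,0.006,0,0,0,1],[0,0,0.0075,0,0,0,1],[0,0,0.0075,0,0,0,1],[0,0,0.0075,0,0,0,1]])

```text
time: 36.4
tool_pos: [0.5456, -0.1246, 0.1607]
tool_rot: [0.001, 0.707, 0.707, -0.0]
contact_force: [-2.6, 0.7, 5.9]
gripper_width: 0.551
```

Contact at the original pose. I'll release and rise well clear.

Emit:
step_arm(deltas=[[0,0,-0.001,0,0,0,-0.8],[0,0,-0.001,0,0,0,-1],[0,0,-0.001,0,0,0,-1],[0,0,-0.001,0,0,0,-1],[0,0,-0.001,0,0,0,-1],[0,0,-0.02,0,0,0,-1],[0,0,-0.06,0,0,0,-1],[0,0,-0.1,0,0,0,-1],[0,0,-0.12,0,0,0,-1],[-0.05,-0.01,-0.12,0,0,0,-1],[-0.1,-0.03,-0.12,0,0,0,-1],[-0.15,-0.05,-0.12,0,0,0,-1],[-0.2,-0.07,-0.12,0,0,0,-1],[-0.25,-0.08,-0.12,0,0,0,-1],[-0.3,-0.1,-0.12,0,0,0,-1],[-0.3,-0.1,-0.12,0,0,0,-1],[-0.3,-0.1,-0.12,0,0,0,-1],[-0.3,-0.1,-0.12,0,0,0,-1]])

```text
time: 38.2
tool_pos: [0.4454, -0.4235, 0.2795]
tool_rot: [0.0, 0.707, 0.707, -0.0]
contact_force: [0.9, 0.2, 1.0]
gripper_width: 0.999
```

```bash
python3 - <<'E'
from ov import *
for n in("top","side"): cv2.imwrite(f"pics/{n}11.png",manip.grab_frame(n)[:,:,::-1])
s=manip.state(); print(s["time"],s["tool_pos"],s["contact_force"])
rows=[]
for n,(x0,y0,x1,y1) in (("top",(160,120,470,240)),):
    a=cv2.imread(f"pics/{n}0.png")[y0:y1,x0:x1];b=cv2.imread(f"pics/{n}11.png")[y0:y1,x0:x1]
    cv2.imwrite("pics/cmp_t.png",cv2.resize(np.vstack([a,b]),None,fx=2.4,fy=2.4,interpolation=cv2.INTER_CUBIC))
a=cv2.imread("pics/side0.png")[150:300,200:400];b=cv2.imread("pics/side11.png")[150:300,200:400]
cv2.imwrite("pics/cmp_s.png",cv2.resize(np.hstack([a,b]),None,fx=2,fy=2,interpolation=cv2.INTER_CUBIC))
for n in("top","side"):
    a=cv2.imread(f"pics/{n}0.png").astype(int);b=cv2.imread(f"pics/{n}11.png").astype(int)
E
```

```text
38.3 [ 0.44588468 -0.42278076  0.27980566] [ 0.12577725 -0.16576177 -0.34221504]
```

View pics/cmp_t.png

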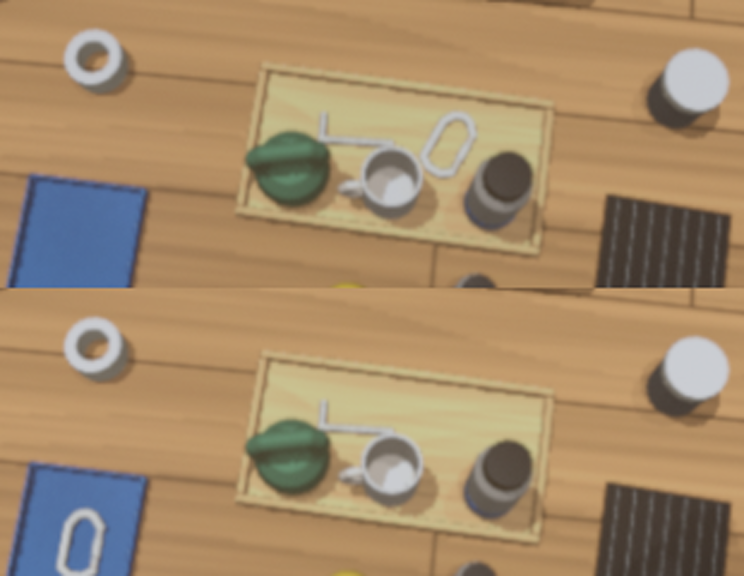

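View pics/cmp_s.png

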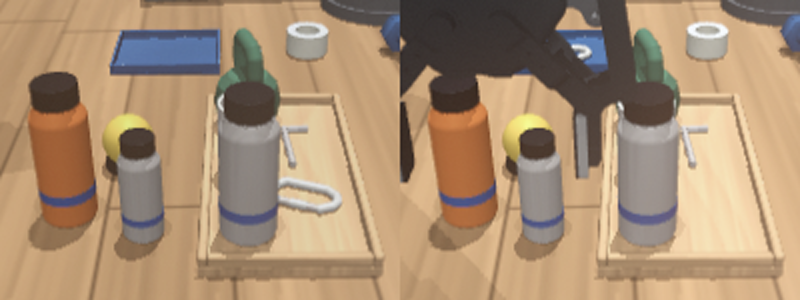

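View pics/side11.png

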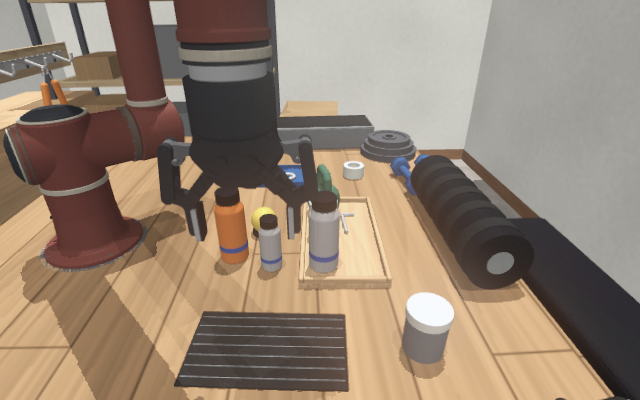

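Before and after match: mug at (391,180) then (391,178), bottle cap at (505,177) then (505,177), and hex key, kettlebell, tape and tub unchanged. The carabiner lies flat in the dish and the robot is clear.

```bash
python3 -c "
from plant import manip
print(manip.job_done())"
```

```text
the job is handed in; nothing more can be done
None
```

The carabiner now lies flat in the middle of the blue dish, and the bottle and mug are back upright where they stood. I handed the job in at about 38 s of the 128 s allowed. No verdict is reported, so success is judged from my own checks only.

**What I did:** The two things in front of the carabiner were the large steel bottle and the mug. I stood both on the mat, moved the carabiner to the dish, then put back the mug and finally the bottle.

**Last checks:**
- **Mug and bottle:** at release, the gripper was within about 1 mm of where it first gripped each one. In the before and after pictures both match to about a pixel.
- **Left alone:** in the same pictures the kettlebell, hex key, tape and tub show no visible shift. The small steel and orange bottles also still stand. The ball was only partly in view and looks unmoved.
- **Carabiner:** it was flat and central in both views just after release, and again in the final top picture. In the final side picture the gripper partly hides it.
- **Forces:** the readings I saw stayed around 6 N or less, and the gripper ended clear of everything.

The only disagreement was early on, when the two cameras put the bottle about 6 mm apart. I settled that with an overlay before gripping. No check failed.

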